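Lay the breakfast things on the window ledge

TASK

Lay the breakfast ledge: stand the tall blue tumbler on the cork coaster between the croissant plate and the berry bowl, the egg cup on the coaster in front of the plate (the robot's side of it), and the sugar pot on the coaster in front of the berry bowl, each upright and centred on its coaster. The sugar pot must end with its wooden lid seated properly on top, and the honey jar must be left alone where it stands.

Things in the scene. Friction and masses are not known exactly. Their poses are not given: they have to be found in the camera images.
- tumbler: Tall blue stoneware tumbler, open on top, no handle, round: 95 mm high, 62 mm across near the foot, 58 mm at the rim, wall 4 mm, about 0.25 kg. Loose, upright on the ledge. Origin: centre of its underside; z up its axis.
- egg_cup: White egg cup, empty, round: foot 48 mm across and 4 mm thick, narrow stem 22 mm across (from 12 to 22 mm above the underside), cup above it flaring to 50 mm across at 40 mm height and 52 mm at the rim, 63 mm high in all, about 0.09 kg. Loose, upright. Origin: centre of its underside; z up its axis.
- sugar_pot: White squat open pot, round, no handle: 62 mm across, 52 mm high, wall 5 mm, mouth 52 mm across, about 0.22 kg. Loose, upright, starts without its lid. Origin: centre of its underside; z up its axis.
- pot_lid: Wooden lid of the sugar pot, loose on the ledge, knob up: underneath a round plug 42 mm across (38 at its lower edge), 8 mm deep, that goes into the pot's mouth; then a disc 66 mm across from 8 to 15 mm height; then a round knob 20 mm across from 15 to 37 mm. 0.05 kg. Origin: centre of the plug's underside, z up; seated, it is 44 mm above the pot's origin.
- plate: Small black plate, 140 mm across and 16 mm high, with a croissant on it (about 60 mm high in all). Fixed; stands at the far side of the ledge, sometimes left, sometimes right of the bowl. Origin: centre of its underside.
- bowl: Blue stoneware bowl filled with berries, 140 mm across the rim, 72 mm high (berries to about 80 mm). Fixed; stands at the far side, left or right of the plate. Origin: centre of its underside.
- coaster_between: Round cork coaster 90 mm across, 5 mm thick, fixed on the ledge between plate and bowl. Origin: centre of its underside, so its top is 5 mm above the origin.
- coaster_plate: Another such cork coaster (90 mm across, 5 mm thick, fixed), in front of the plate, i.e. on the robot's side of it. Origin: centre of its underside.
- coaster_bowl: Another such cork coaster (90 mm across, 5 mm thick, fixed), in front of the berry bowl, i.e. on the robot's side of it. Origin: centre of its underside.
- honey_jar: Amber honey jar with a steel screw cap, 60 mm across, 88 mm high, about 0.38 kg. Loose, standing among the things; to be left alone. Origin: centre of its underside.

How it is judged:
By the outcome, as a careful person would: the job done as asked, in the order asked, and still so for the second after the job is handed in, with the robot touching nothing.
It also fails if it takes over 134 s, if anything falls off the work surface, if the arm or the gripper's body presses on something with over 40 N, if the wrist force passes 120 N, or if a joint passes its speed limit or range.

ROBOT

A 6-joint arm with a two-finger parallel gripper is mounted at the origin on the work surface. World frame = base frame: x ahead of the robot, y to its left, z up, the work surface at z = 0. Lengths are in m, angles in rad, forces in N, time in s.
With the tool pointing down it reaches from about 0.35 to 0.975 m from the base axis. Payload 4.9 kg.
Tool frame: the origin (TCP) lies at the very end of the fingers, on their centre line; the grasp point (between the pads) lies ctrl.grip_point_offset behind it (ctrl.grip_point_offset is the distance from the TCP to the grasp point, in m); z points along the fingers, y is the line along which they close (so a half turn about z gives the same grasp; the last joint's range is limited). The gripper opens to 85 mm and grips with 20 to 120 N. Pads are 22 mm wide; open, the fingers measure 114 mm over their backs; the gripper's body (76 mm by 85 mm) begins 54 mm behind the grasp point. The pads swing forward as they close: fully open they stand 13 mm farther back than shut.
Start: joints at [-0.119, 0.053, 1.613, -0, 1.476, -0.119], TCP at [0.625, 0, 0.231] pointing down, gripper open.
Joint ranges: [-3.01, 3.01], [-1.01, 2.22], [0.06, 2.58], [-1.02, 4.17], [0.09, 2.62], [-3.14, 3.14]. Speed limits (rad/s): [2.57, 2.57, 3.14, 3.14, 3.14, 3.14].

INTERFACE

Orientations are given as a rotation vector (axis times angle).
In Python, from station import ctrl gives the robot as it stands. The module is installed in compiled form; this text tells all that it offers.
- The arm moves only by the tool drive_tool, never from a script. Its argument "steps" is a list of rows, each an object with "translation": the shift along the tool's x, y, z normalised to -1 to 1, where 1 is 4 cm, a list of three; "angular": the turn, a rotation vector about the tool's x, y, z normalised to -1 to 1, where 1 is 8 degrees, a list of three; "gripper": the opening, from 0 (shut) to 1 (fully open). In form: [{"translation": [dx, dy, dz], "angular": [wx, wy, wz], "gripper": gripper}, ...]. A call has 1 to 8 rows; each row shifts and turns the commanded pose from where the row before left it, along the tool's axes as they then stand; what a row does not reach is not made up. A row lasts 1/8 s, in which the tool goes at most 62.5 mm and 10.7 degrees, less where a joint would pass 70% of its speed; a pose out of reach is approached as far as the arm can. A call with a number of a shift or a turn outside -1 to 1 is refused whole. A call with a gripper value outside its range is refused whole. The fingers move at their own pace and stop on an object; "force" is the grip in N (left out, the last holds). Time passes only in rows, so rows that do not move let the fingers close. It gives the time, the measured TCP pose, the force, the opening and the grip force at its end, in the units of the state.
- ctrl.get_obs(): the state, without advancing time (a new reading comes with each control period).
- ctrl.get_image(name): name is "scene" or "side" or "wrist"; returns a dict with "color" (400x640x3 uint8, red, green, blue), "depth" (400x640 float32, m along the optical axis (not along the pixel's ray), 0 where there is no reading), "fx", "fy", "cx", "cy" (pixels), "k1" (the pictures are not rectified: a ray, as slopes to the right and down, at radius r is drawn at 1 + k1 r^2 times it, then the intrinsics apply), "R" (3x3) and "t" (3): a world point X has camera coordinates R X + t. Camera axes: x right, y down, z forward; pixel columns grow to the right and rows downward; lengths in m; the calibration is good to about 2 mm. A picture is of the moment at which its call begins.
- ctrl.finish_job(): hands the job in; it is judged then, once.
The state is a dict: "t": time; "q": joint angles; "dq": joint speeds; "effort": joint torques, N m; "tool_pos": TCP position; "tool_rot": TCP orientation; "contact_force": force on the tool from outside, world axes, zero at the start; "wrist_torque": the same for the moment, N m; "opening": finger opening in m; "grip_force": force on a finger pad.
Only numpy, scipy, OpenCV 4.12 (cv2) and the standard library are available. Lean on these libraries where they do the work, as an engineer would, in place of code of your own. Each camera call takes 0.05 s, during which the arm holds its last target. There are 200 camera calls.

## Working session

There is one attempt and no reset: what is moved stays moved. The work goes in short steps, Python scripts to look and compute and a tool call to move; the robot and the scene stay as the last step left them, time stands still between calls to the robot, and variables do not carry over. Pictures are saved under pics/ and viewed, at most 14 in all, crops included, and the job is handed in when it is done.

Besides the shell and the picture viewer there is one more tool, called after ">>>" as a command line: name --argument value ..., lists and objects as JSON in quotes. drive_tool: Moves the arm, as the interface text tells. Its arguments: {"type":"object","properties":{"steps":{"type":"array"},"force":{"type":"number"}},"required":["steps"]}

```bash
mkdir -p pics; cat > h.py <<'E'
import numpy as np, cv2
from station import ctrl
def cloud(im):
    h,w=im['depth'].shape
    K=np.array([[im['fx'],0,im['cx']],[0,im['fy'],im['cy']],[0,0,1]])
    u,v=np.meshgrid(np.arange(w),np.arange(h))
    p=cv2.undistortPoints(np.stack([u,v],-1).reshape(-1,1,2).astype(np.float64),K,np.array([im['k1'],0,0,0.])).reshape(h,w,2)
    d=im['depth'][...,None]
    c=np.concatenate([p*d,d],-1)
    X=(c-im['t'])@im['R']
    X[im['depth']==0]=np.nan
    return X
def look(n,f=None):
    im=ctrl.get_image(n)
    if f: cv2.imwrite('pics/'+f+'.png',im['color'][...,::-1])
    return im,cloud(im)
E
python3 - <<'E'
from h import *
o=ctrl.get_obs();print(o,ctrl.grip_point_offset)
for n in ['scene','side','wrist']:
    im,X=look(n,n+'0'); print(n,im['R'].round(3).tolist(),im['t'],im['fx'],im['k1'],-im['R'].T@im['t'])
    np.savez(n+'0.npz',X=X,c=im['color'])
a=[cv2.imread(f'pics/{n}0.png') for n in ['scene','side']]
E
```

```text
{'t': 0.0, 'q': array([-1.19019242e-01,  5.32961397e-02,  1.61430534e+00,  9.14579876e-06,
        1.47595196e+00, -1.19030353e-01]), 'dq': array([-0.00021677, -0.00050087,  0.00073281,  0.00176044, -0.00120826,
       -0.00135011]), 'effort': array([ 2.70554956e-04, -3.93670499e+01, -3.70175600e+01, -1.62778279e-04,
        6.93513779e-03, -6.06393527e-06]), 'tool_pos': array([6.24386180e-01, 6.43562889e-05, 2.30093866e-01]), 'tool_rot': array([-2.22033585e+00, -2.22035858e+00,  1.89169213e-03]), 'contact_force': array([-1.14491755,  0.21056386, -0.03032434]), 'wrist_torque': array([-0.04980953, -0.04330649, -0.0394077 ]), 'grip_force': 0.0, 'opening': 0.0856426569982528} 0.0187
scene [[0.696, 0.718, 0.006], [0.52, -0.498, -0.694], [-0.496, 0.486, -0.72]] [-0.38657096 -0.29053645  1.39776822] 427.8997058354893 -0.09855787018791874 [ 1.11271155 -0.54585137  0.80717025]
side [[-0.997, -0.073, 0.007], [-0.051, 0.61, -0.791], [0.054, -0.789, -0.612]] [0.56306473 0.06472598 0.89695574] 388.6283106686323 -0.08062633782816536 [0.51675712 0.70940823 0.59620716]
wrist [[1.0, -0.001, -0.001], [-0.001, -0.957, 0.289], [-0.001, -0.289, -0.957]] [-0.62439249 -0.03575703  0.37975474] 302.35431850013174 -0.02551501210928647 [0.62489528 0.07485456 0.37317676]
```

View pics/scene0.png

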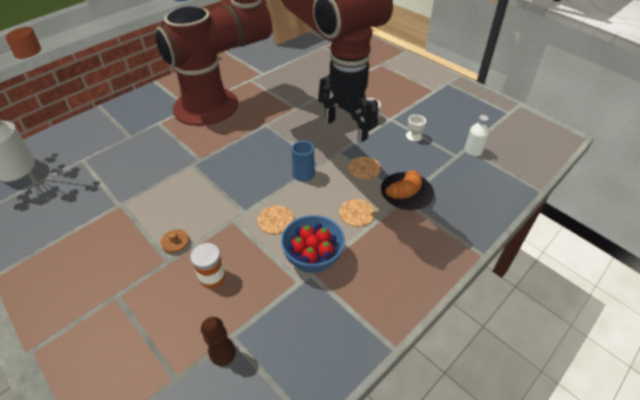

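View pics/side0.png

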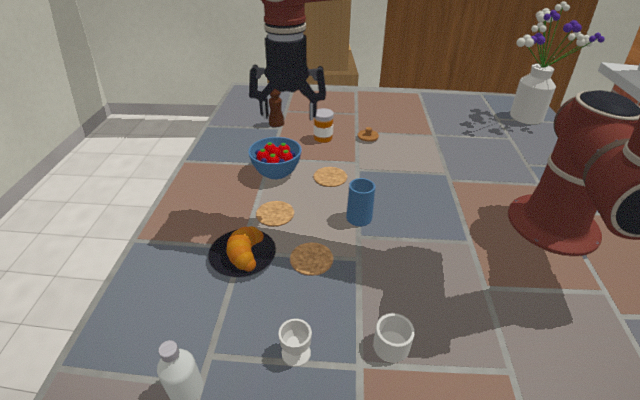

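The scene view shows the coasters at (275,220), (357,212) and (364,167), and the tumbler at (303,160). The lid is at (175,240), the honey jar at (208,265) and the egg cup at (415,127). In the side view the egg cup is at (295,340), the pot at (395,337), the tumbler at (361,202) and the lid at (368,135).

```bash
cat >> h.py <<'E'
from scipy.optimize import least_squares
def fit(P,r=None):
    c0=(P[:,:2].max(0)+P[:,:2].min(0))/2
    if r is None:
        s=least_squares(lambda p:np.hypot(P[:,0]-p[0],P[:,1]-p[1])-p[2],[*c0,.03],loss='soft_l1',f_scale=.002)
    else:
        s=least_squares(lambda p:np.hypot(P[:,0]-p[0],P[:,1]-p[1])-r,c0,loss='soft_l1',f_scale=.002)
    return s.x.round(4)
def near(X,c,rad,z0,z1):
    d=np.hypot(X[...,0]-c[0],X[...,1]-c[1])
    return (d<rad)&(X[...,2]>z0)&(X[...,2]<z1)
E
python3 - <<'E'
from h import *
D={n:np.load(n+'0.npz') for n in ['scene','side','wrist']}
seeds={'scene':dict(cA=(275,220),cB=(357,212),cC=(364,167),tum=(303,175),egg=(415,130),lid=(175,240),honey=(208,270),bowl=(312,240),plate=(420,195)),
'side':dict(cA=(331,177),cB=(275,213),cC=(312,259),tum=(361,210),egg=(295,335),pot=(393,348),lid=(368,135),honey=(323,130),bowl=(275,160),plate=(225,255))}
hs=dict(tum=.095,egg=.063,pot=.052,honey=.088,bowl=.072,lid=.015)
for n in seeds:
    X=D[n]['X'];c=D[n]['c'].astype(int)
    print(n,'table z',np.nanmedian(X[150:300,200:450,2]).round(4))
    for k,(u,v) in seeds[n].items():
        s=X[v,u]
        if k[0]=='c':
            m=near(X,s,.08,-.01,.02)&(c[...,0]-c[...,2]>45)
            m=cv2.morphologyEx(m.astype(np.uint8),cv2.MORPH_OPEN,np.ones((3,3)))
            cn=max(cv2.findContours(m,0,cv2.CHAIN_APPROX_NONE)[0],key=cv2.contourArea)[:,0]
            P=X[cn[:,1],cn[:,0]];print(k,s.round(3),len(P),fit(P),np.nanmedian(P[:,2]).round(4))
        elif k in hs:
            m=near(X,s,.06 if k!='bowl' else .1,hs[k]-.006,hs[k]+.006)
            P=X[m];print(k,s.round(3),len(P),fit(P),P[:,:2].min(0).round(3),P[:,:2].max(0).round(3))
            m=near(X,s,.06 if k!='bowl' else .1,.01 if k!='lid' else .02,hs[k]-.01 if k!='lid' else .05)
            if k in('tum','honey','pot','lid'):P=X[m];print('   side',len(P),fit(P,{'tum':.03,'honey':.03,'pot':.031,'lid':.01}[k]))
        else: print(k,s.round(3))
X=D['wrist']['X'];print('wrist xy range',np.nanmin(X[...,:2],(0,1)),np.nanmax(X[...,:2],(0,1)))
E
```

```text
scene table z 0.0023
cA [ 0.544 -0.151  0.006] 94 [ 0.5372 -0.1466  0.0455] 0.0036
cB [0.666 0.013 0.007] 95 [0.6625 0.0166 0.0462] 0.0032
cC [0.568 0.148 0.009] 76 [0.5671 0.151  0.0431] 0.0057
tum [ 0.488 -0.007  0.026] 147 [0.4678 0.0124 0.027 ] [ 0.437 -0.016] [0.497 0.041]
   side 611 [0.467 0.013]
egg [0.587 0.346 0.044] 108 [0.5744 0.3661 0.024 ] [0.55 0.34] [0.6   0.391]
lid [ 0.441 -0.368  0.022] 438 [ 0.4331 -0.3676  0.026 ] [ 0.399 -0.401] [ 0.469 -0.336]
   side 96 [ 0.4336 -0.3671]
honey [ 0.598 -0.369  0.07 ] 592 [ 0.576 -0.358  0.022] [ 0.544 -0.387] [ 0.604 -0.328]
   side 509 [ 0.5721 -0.3569]
bowl [ 0.694 -0.166  0.079] 1297 [ 0.6793 -0.1501  0.0504] [ 0.62 -0.23] [ 0.759 -0.089]
plate [0.741 0.175 0.008]
side table z -0.0009
cA [ 0.54  -0.138  0.003] 77 [ 0.5433 -0.144   0.0439] 0.0019
cB [0.665 0.021 0.004] 91 [0.6661 0.0179 0.044 ] 0.0027
cC [0.565 0.16  0.003] 108 [0.5672 0.1556 0.0436] 0.0024
tum [0.466 0.046 0.047] 150 [0.469  0.0172 0.0268] [ 0.44  -0.013] [0.498 0.046]
   side 872 [0.4689 0.0161]
egg [0.576 0.356 0.031] 304 [0.5739 0.371  0.0237] [0.548 0.345] [0.6   0.396]
pot [0.42  0.376 0.045] 370 [0.4158 0.3466 0.0281] [0.386 0.316] [0.446 0.377]
   side 738 [0.4166 0.3471]
lid [ 0.437 -0.356  0.015] 166 [ 0.4385 -0.3663  0.025 ] [ 0.405 -0.395] [ 0.47 -0.33]
   side 42 [ 0.4376 -0.3654]
honey [ 0.574 -0.322  0.043] 145 [ 0.5745 -0.3502  0.0211] [ 0.549 -0.382] [ 0.599 -0.322]
   side 368 [ 0.5772 -0.3561]
bowl [ 0.682 -0.111  0.066] 454 [ 0.6852 -0.1331  0.0449] [ 0.621 -0.204] [ 0.758 -0.086]
plate [0.746 0.166 0.006]
wrist xy range [ 0.08341277 -1.32422908] [2.26397836 0.43837204]
```

View pics/wrist0.png

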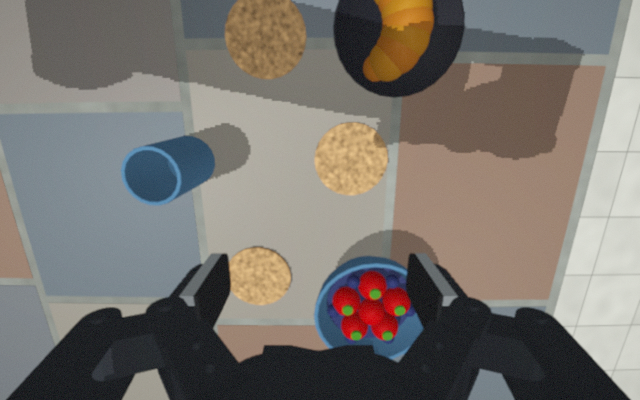

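The wrist view shows the between-coaster at (351,158), the bowl coaster at (260,275), the plate coaster at (265,37) and the tumbler rim at (152,175). I'll refine by casting rays onto planes at the known heights.

```bash
cat >> h.py <<'E'
def cast(im,px,z):
    K=np.array([[im['fx'],0,im['cx']],[0,im['fy'],im['cy']],[0,0,1]])
    p=cv2.undistortPoints(np.float64(px).reshape(-1,1,2),K,np.array([im['k1'],0,0,0.]))[:,0]
    d=np.c_[p,np.ones(len(p))]@im['R']; C=-im['R'].T@im['t']
    return C+d*((z-C[2])/d[:,2])[:,None]
def coaster(im,X,s,z=.005,r=.045):
    c=im['color'].astype(int)
    m=near(X,s,.075,-.015,.03)&(c[...,0]-c[...,2]>40)
    m=cv2.morphologyEx(m.astype(np.uint8),cv2.MORPH_OPEN,np.ones((3,3)))
    cn=max(cv2.findContours(m,0,cv2.CHAIN_APPROX_NONE)[0],key=cv2.contourArea)[:,0]
    cn=cn[(cn[:,1]>1)&(cn[:,1]<398)]
    P=cast(im,cn,z); return fit(P,r),fit(P)[2]
E
python3 - <<'E'
from h import *
for n in ['scene','side','wrist']:
    im,X=look(n)
    for k,s in dict(cA=(.540,-.145),cB=(.664,.017),cC=(.567,.153)).items():
        print(n,k,*coaster(im,X,s))
    if n=='wrist':
        m=near(X,(.468,.0145),.05,.088,.102);print('tum',m.sum(),fit(X[m]),fit(X[m],.028))
E
```

```text
scene cA [ 0.5389 -0.1477] 0.0455
scene cB [0.6636 0.0148] 0.0462
scene cC [0.5666 0.1516] 0.0436
side cA [ 0.5426 -0.1397] 0.0444
side cB [0.6652 0.0213] 0.0444
side cC [0.5674 0.1579] 0.0439
wrist cA [ 0.5421 -0.1451] 0.0441
wrist cB [0.6643 0.0166] 0.0443
wrist cC [0.5665 0.1546] 0.0439
tum 1119 [0.4673 0.016  0.0268] [0.4673 0.016 ]
```

>>> drive_tool --steps '[{"translation": [0.1,-0.98,0],"angular": [0,0,0],"gripper": 1},{"translation": [0.1,-0.98,0],"angular": [0,0,0],"gripper": 1},{"translation": [0.1,-0.98,0],"angular": [0,0,0],"gripper": 1},{"translation": [0.08,-0.98,0],"angular": [0,0,0],"gripper": 1},{"translation": [0,0,0.8],"angular": [0,0,0],"gripper": 1},{"translation": [0,0,0.8],"angular": [0,0,0],"gripper": 1},{"translation": [0,0,0],"angular": [0,0,0],"gripper": 1},{"translation": [0,0,0],"angular": [0,0,0],"gripper": 1}]' --force 30

```text
t: 1.3
tool_pos: [0.4689, 0.0151, 0.1686]
tool_rot: [2.221, 2.221, 0.001]
contact_force: [0.4, -0.1, -0.8]
opening: 0.0853
grip_force: 0.0
```

>>> drive_tool --steps '[{"translation": [0,0,0.8],"angular": [0,0,0],"gripper": 1},{"translation": [0,0,0.8],"angular": [0,0,0],"gripper": 1},{"translation": [0,0,0.8],"angular": [0,0,0],"gripper": 1},{"translation": [0,0,0.65],"angular": [0,0,0],"gripper": 1},{"translation": [0,0,0],"angular": [0,0,0],"gripper": 0},{"translation": [0,0,0],"angular": [0,0,0],"gripper": 0},{"translation": [0,0,0],"angular": [0,0,0],"gripper": 0},{"translation": [0,0,0],"angular": [0,0,0],"gripper": 0}]' --force 30

```text
t: 2.3
tool_pos: [0.4697, 0.015, 0.0471]
tool_rot: [2.219, 2.22, 0.003]
contact_force: [-0.7, 0.4, 4.3]
opening: 0.059
grip_force: 33.4
```

>>> drive_tool --steps '[{"translation": [0,0,-0.5],"angular": [0,0,0],"gripper": 0},{"translation": [0,0,-0.8],"angular": [0,0,0],"gripper": 0},{"translation": [0,0.8,0],"angular": [0,0,0],"gripper": 0},{"translation": [0,0.9,0],"angular": [0,0,0],"gripper": 0},{"translation": [0.06,0.9,0],"angular": [0,0,0],"gripper": 0},{"translation": [0,0.9,0],"angular": [0,0,0],"gripper": 0},{"translation": [0,0.9,0],"angular": [0,0,0],"gripper": 0},{"translation": [0,0.5,0],"angular": [0,0,0],"gripper": 0}]' --force 30

```text
t: 3.3
tool_pos: [0.6655, 0.0176, 0.097]
tool_rot: [-2.221, -2.221, 0.0]
contact_force: [-0.3, 0.1, -2.7]
opening: 0.0593
grip_force: 33.8
```

>>> drive_tool --steps '[{"translation": [0,0,0],"angular": [0,0,0],"gripper": 0},{"translation": [0,0,0],"angular": [0,0,0],"gripper": 0},{"translation": [0,0,0],"angular": [0,0,0],"gripper": 0}]'

```text
t: 3.68
tool_pos: [0.6632, 0.0177, 0.0971]
tool_rot: [-2.221, -2.221, 0.001]
contact_force: [0.1, -0.1, -2.5]
opening: 0.0594
grip_force: 33.8
```

```bash
python3 - <<'E'
from h import *
print(ctrl.get_obs()['tool_pos'])
for n in ['scene','side']:
    im,X=look(n,n+'1')
    z=.095+.052
    P=X[near(X,(.665,.017),.05,.03,.13)];print(n,len(P),P[:,2].min(),fit(P,.030))
a=np.hstack([cv2.imread('pics/scene1.png')[80:300,230:480],cv2.imread('pics/side1.png')[80:300,180:430]])
cv2.imwrite('pics/a1.png',a)
E
```

```text
[0.66319002 0.01766699 0.09706073]
scene 734 0.05072394952067223 [0.6651 0.016 ]
side 1049 0.048440314030101725 [0.6642 0.0189]
```

View pics/a1.png

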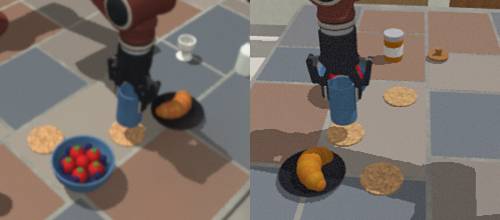

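Both views show the tumbler held upright over the between-coaster. I'll lower it and release.

>>> drive_tool --steps '[{"translation": [0,0,0.5],"angular": [0,0,0],"gripper": 0},{"translation": [0,0,0.4],"angular": [0,0,0],"gripper": 0},{"translation": [0,0,0.15],"angular": [0,0,0],"gripper": 0},{"translation": [0,0,0.1],"angular": [0,0,0],"gripper": 0},{"translation": [0,0,0],"angular": [0,0,0],"gripper": 0},{"translation": [0,0,0],"angular": [0,0,0],"gripper": 0}]' --force 30

```text
t: 4.53
tool_pos: [0.6643, 0.0176, 0.052]
tool_rot: [-2.221, -2.221, 0.0]
contact_force: [-3.6, 0.7, 4.2]
opening: 0.0592
grip_force: 34.4
```

>>> drive_tool --steps '[{"translation": [0,0,0],"angular": [0,0,0],"gripper": 1},{"translation": [0,0,0],"angular": [0,0,0],"gripper": 1},{"translation": [0,0,0],"angular": [0,0,0],"gripper": 1},{"translation": [0,0,-0.5],"angular": [0,0,0],"gripper": 1},{"translation": [0,0,-0.9],"angular": [0,0,0],"gripper": 1},{"translation": [0,0,-0.9],"angular": [0,0,0],"gripper": 1},{"translation": [0,0,-0.9],"angular": [0,0,0],"gripper": 1},{"translation": [0.5,-0.4,0],"angular": [0,0,0],"gripper": 1}]'

```text
t: 5.52
tool_pos: [0.6516, 0.0367, 0.1864]
tool_rot: [2.218, 2.214, 0.011]
contact_force: [-0.4, 0.1, 0.4]
opening: 0.0854
grip_force: 0.0
```

>>> drive_tool --steps '[{"translation": [0.9,-0.3,0],"angular": [0,0,0],"gripper": 1},{"translation": [0.9,-0.3,0],"angular": [0,0,0],"gripper": 1},{"translation": [0.9,-0.3,0],"angular": [0,0,0],"gripper": 1},{"translation": [0.9,-0.3,0],"angular": [0,0,0],"gripper": 1},{"translation": [0.9,-0.3,0],"angular": [0,0,0],"gripper": 1},{"translation": [0.9,-0.3,0],"angular": [0,0,0],"gripper": 1},{"translation": [0.9,0,0],"angular": [0,0,0],"gripper": 1},{"translation": [0,0,0],"angular": [0,0,0],"gripper": 1}]'

```text
t: 6.52
tool_pos: [0.5762, 0.2918, 0.1811]
tool_rot: [2.217, 2.224, 0.004]
contact_force: [-0.5, -0.1, -0.7]
opening: 0.0852
grip_force: 0.0
```

```bash
python3 - <<'E'
from h import *
print(ctrl.get_obs()['tool_pos'])
for n in ['scene','side','wrist']:
    im,X=look(n,n+'2')
    m=near(X,(.665,.017),.05,.02,.09);P=X[m]
    if m.sum()>50: print(n,'tum',len(P),fit(P,.030))
    m=near(X,(.665,.017),.05,.093,.108);P=X[m]
    if m.sum()>50: print(n,'tum rim',len(P),fit(P))
    for k,c,h in [('egg',(.574,.368),.063),('pot',(.416,.347),.052)]:
        m=near(X,c,.06,h-.005,h+.008);P=X[m]
        if m.sum()>50: print(n,k,len(P),fit(P),P.min(0).round(3),P.max(0).round(3))
cv2.imwrite('pics/a2.png',np.vstack([np.hstack([cv2.imread('pics/scene2.png')[80:300,230:480],cv2.imread('pics/side2.png')[80:300,180:430]]),cv2.resize(cv2.imread('pics/wrist2.png'),(500,312))]))
E
```

```text
[0.57615627 0.29182644 0.1811183 ]
scene tum 687 [0.6657 0.0153]
scene tum rim 183 [0.6664 0.0148 0.0269]
scene egg 103 [0.5737 0.3661 0.0241] [0.548 0.34  0.058] [0.6   0.393 0.068]
scene pot 122 [0.4166 0.3423 0.0286] [0.386 0.311 0.047] [0.448 0.374 0.058]
side tum 151 [0.6647 0.0185]
side egg 279 [0.5739 0.3707 0.0238] [0.548 0.345 0.058] [0.6   0.396 0.065]
side pot 359 [0.4158 0.3464 0.0282] [0.385 0.316 0.047] [0.446 0.377 0.053]
wrist egg 996 [0.5737 0.3693 0.0233] [0.549 0.344 0.058] [0.599 0.395 0.065]
wrist pot 1436 [0.4162 0.3451 0.0282] [0.384 0.314 0.047] [0.446 0.375 0.054]
```

View pics/a2.png

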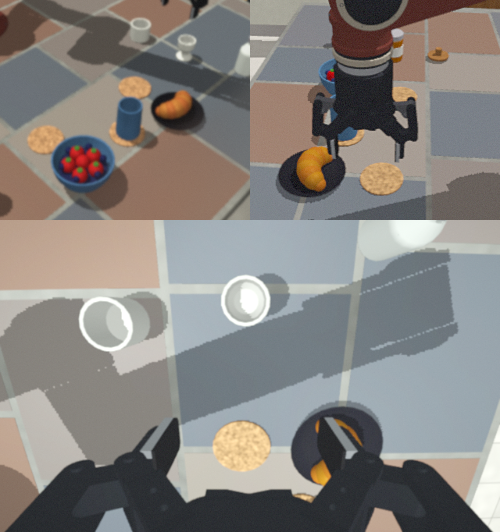

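The tumbler stands upright on its coaster. In the wrist part of the picture the egg cup is at (246,300) and the pot at (106,323). The egg cup is next.

>>> drive_tool --steps '[{"translation": [0.96,-0.05,0],"angular": [0,0,0],"gripper": 1},{"translation": [0.96,0,0],"angular": [0,0,0],"gripper": 1},{"translation": [0,0,0.9],"angular": [0,0,0],"gripper": 1},{"translation": [0,0,0.9],"angular": [0,0,0],"gripper": 1},{"translation": [0,0,0.9],"angular": [0,0,0],"gripper": 1},{"translation": [0,0,0.5],"angular": [0,0,0],"gripper": 1},{"translation": [0,0,0.4],"angular": [0,0,0],"gripper": 1},{"translation": [0,0,0],"angular": [0,0,0],"gripper": 1}]'

```text
t: 7.68
tool_pos: [0.5739, 0.3658, 0.0345]
tool_rot: [-2.222, -2.221, 0.002]
contact_force: [0.5, 0.8, -0.4]
opening: 0.0851
grip_force: 0.0
```

>>> drive_tool --steps '[{"translation": [0,0,0],"angular": [0,0,0],"gripper": 0},{"translation": [0,0,0],"angular": [0,0,0],"gripper": 0},{"translation": [0,0,0],"angular": [0,0,0],"gripper": 0},{"translation": [0,0,0],"angular": [0,0,0],"gripper": 0},{"translation": [0,0,0],"angular": [0,0,0],"gripper": 0}]' --force 22

```text
t: 8.3
tool_pos: [0.575, 0.367, 0.0371]
tool_rot: [2.221, 2.221, 0.004]
contact_force: [-1.9, -1.1, 5.8]
opening: 0.0499
grip_force: 22.9
```

>>> drive_tool --steps '[{"translation": [0,0,-0.5],"angular": [0,0,0],"gripper": 0},{"translation": [0,0,-0.8],"angular": [0,0,0],"gripper": 0},{"translation": [-0.9,-0.17,0],"angular": [0,0,0],"gripper": 0},{"translation": [-0.9,0,0],"angular": [0,0,0],"gripper": 0},{"translation": [-0.9,0,0],"angular": [0,0,0],"gripper": 0},{"translation": [-0.9,0,0],"angular": [0,0,0],"gripper": 0},{"translation": [-0.9,0,0],"angular": [0,0,0],"gripper": 0},{"translation": [-0.85,0,0],"angular": [0,0,0],"gripper": 0}]'

```text
t: 9.3
tool_pos: [0.5675, 0.1512, 0.0882]
tool_rot: [2.221, 2.221, 0.001]
contact_force: [0.1, -0.5, -1.1]
opening: 0.0499
grip_force: 23.3
```

>>> drive_tool --steps '[{"translation": [0,0,0],"angular": [0,0,0],"gripper": 0},{"translation": [0,0,0],"angular": [0,0,0],"gripper": 0},{"translation": [0,0,0],"angular": [0,0,0],"gripper": 0}]'

```text
t: 9.68
tool_pos: [0.5674, 0.1533, 0.0876]
tool_rot: [2.22, 2.223, 0.001]
contact_force: [0.4, 0.8, 0.3]
opening: 0.0497
grip_force: 23.3
```

```bash
python3 - <<'E'
from h import *
print(ctrl.get_obs()['tool_pos'])
for n in ['scene','side']:
    im,X=look(n,n+'3')
    h=.063+.052
    m=near(X,(.567,.1545),.05,h-.007,h+.007);P=X[m]
    if m.sum()>20: print(n,len(P),fit(P),fit(P,.0245))
cv2.imwrite('pics/a3.png',cv2.resize(np.hstack([cv2.imread('pics/scene3.png')[60:260,270:470],cv2.imread('pics/side3.png')[130:330,210:410]]),(800,400)))
E
```

```text
[0.56744913 0.15333057 0.08758824]
scene 153 [0.573  0.1552 0.0276] [0.5703 0.1527]
side 258 [0.5694 0.1578 0.0247] [0.5694 0.1578]
```

View pics/a3.png

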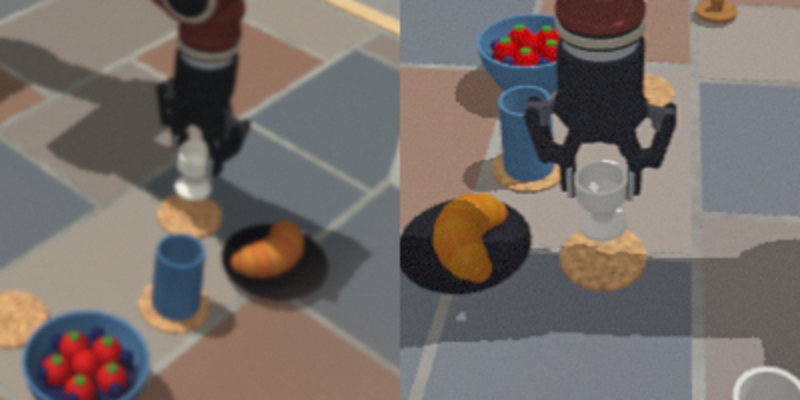

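The egg cup is upright and centred over the plate coaster. I'll lower it.

>>> drive_tool --steps '[{"translation": [0,-0.03,0.5],"angular": [0,0,0],"gripper": 0},{"translation": [0,0,0.4],"angular": [0,0,0],"gripper": 0},{"translation": [0,0,0.15],"angular": [0,0,0],"gripper": 0},{"translation": [0,0,0.12],"angular": [0,0,0],"gripper": 0},{"translation": [0,0,0],"angular": [0,0,0],"gripper": 0},{"translation": [0,0,0],"angular": [0,0,0],"gripper": 0}]'

```text
t: 10.52
tool_pos: [0.5657, 0.1525, 0.0421]
tool_rot: [-2.22, -2.22, 0.003]
contact_force: [-7.4, 0.1, 11.5]
opening: 0.05
grip_force: 25.1
```

>>> drive_tool --steps '[{"translation": [0,0,-0.03],"angular": [0,0,0],"gripper": 1},{"translation": [0,0,0],"angular": [0,0,0],"gripper": 1},{"translation": [0,0,0],"angular": [0,0,0],"gripper": 1},{"translation": [0,0,-0.5],"angular": [0,0,0],"gripper": 1},{"translation": [0,0,-0.8],"angular": [0,0,0],"gripper": 1},{"translation": [0,0,-0.8],"angular": [0,0,0],"gripper": 1},{"translation": [0.6,-0.5,0],"angular": [0,0,0],"gripper": 1},{"translation": [0.7,-0.65,0],"angular": [0,0,0],"gripper": 1}]'

```text
t: 11.52
tool_pos: [0.5211, 0.2049, 0.1283]
tool_rot: [2.222, 2.218, 0.005]
contact_force: [0.2, 0.4, -0.6]
opening: 0.0855
grip_force: 0.0
```

>>> drive_tool --steps '[{"translation": [0.7,-0.65,0],"angular": [0,0,0],"gripper": 1},{"translation": [0.7,-0.65,0],"angular": [0,0,0],"gripper": 1},{"translation": [0.7,-0.65,0],"angular": [0,0,0],"gripper": 1},{"translation": [0.7,-0.65,0],"angular": [0,0,0],"gripper": 1},{"translation": [0.7,0,0],"angular": [0,0,0],"gripper": 1},{"translation": [0,0,0],"angular": [0,0,0],"gripper": 1},{"translation": [0,0,0],"angular": [0,0,0],"gripper": 1}]'

```text
t: 12.4
tool_pos: [0.4165, 0.3441, 0.1265]
tool_rot: [2.221, 2.221, 0.001]
contact_force: [-0.1, -0.2, 0.1]
opening: 0.0858
grip_force: 0.0
```

```bash
python3 - <<'E'
from h import *
print(ctrl.get_obs()['tool_pos'])
for n in ['scene','side']:
    im,X=look(n,n+'4')
    h=.068
    m=near(X,(.567,.1545),.05,h-.007,h+.007);P=X[m]
    if m.sum()>20: print(n,'egg',len(P),P[:,2].max(),fit(P),fit(P,.0245))
cv2.imwrite('pics/a4.png',cv2.resize(np.hstack([cv2.imread('pics/scene4.png')[60:260,270:470],cv2.imread('pics/side4.png')[130:330,210:410]]),(800,400)))
E
```

```text
[0.41652658 0.34414378 0.12649762]
scene egg 124 0.07175013923848342 [0.5663 0.1516 0.0239] [0.5663 0.1516]
side egg 188 0.0686833340552068 [0.5657 0.1568 0.0233] [0.5657 0.1567]
```

View pics/a4.png

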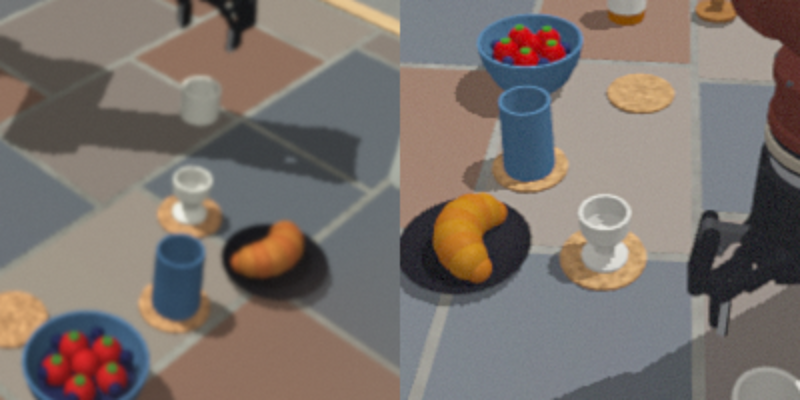

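The egg cup stands centred on its coaster. Next I'll grasp the pot.

>>> drive_tool --steps '[{"translation": [0,0,0.8],"angular": [0,0,0],"gripper": 1},{"translation": [0,0,0.9],"angular": [0,0,0],"gripper": 1},{"translation": [0,0,0.7],"angular": [0,0,0],"gripper": 1},{"translation": [0,0,0.3],"angular": [0,0,0],"gripper": 1},{"translation": [0,0,0],"angular": [0,0,0],"gripper": 0},{"translation": [0,0,0],"angular": [0,0,0],"gripper": 0},{"translation": [0,0,0],"angular": [0,0,0],"gripper": 0},{"translation": [0,0,0],"angular": [0,0,0],"gripper": 0}]' --force 30

```text
t: 13.5
tool_pos: [0.4169, 0.3448, 0.0187]
tool_rot: [2.221, 2.221, 0.003]
contact_force: [-0.0, -0.6, 0.5]
opening: 0.0622
grip_force: 33.4
```

>>> drive_tool --steps '[{"translation": [0,0,-0.5],"angular": [0,0,0],"gripper": 0},{"translation": [0,0,-0.8],"angular": [0,0,0],"gripper": 0},{"translation": [-0.8,0,0],"angular": [0,0,0],"gripper": 0},{"translation": [-0.9,0,0],"angular": [0,0,0],"gripper": 0},{"translation": [-0.9,0,0],"angular": [0,0,0],"gripper": 0},{"translation": [-0.9,0,0],"angular": [0,0,0],"gripper": 0},{"translation": [-0.9,0,0],"angular": [0,0,0],"gripper": 0},{"translation": [-0.9,0,0],"angular": [0,0,0],"gripper": 0}]'

```text
t: 14.5
tool_pos: [0.4159, 0.1313, 0.0697]
tool_rot: [2.221, 2.222, 0.0]
contact_force: [0.4, 0.2, -2.1]
opening: 0.0623
grip_force: 33.8
```

>>> drive_tool --steps '[{"translation": [-0.9,0,0],"angular": [0,0,0],"gripper": 0},{"translation": [-0.9,0,0],"angular": [0,0,0],"gripper": 0},{"translation": [-0.9,0,0],"angular": [0,0,0],"gripper": 0},{"translation": [-0.9,0.5,0],"angular": [0,0,0],"gripper": 0},{"translation": [-0.9,0.8,0],"angular": [0,0,0],"gripper": 0},{"translation": [-0.9,0.8,0],"angular": [0,0,0],"gripper": 0},{"translation": [-0.9,0.8,0],"angular": [0,0,0],"gripper": 0},{"translation": [-0.6,0.2,0],"angular": [0,0,0],"gripper": 0}]'

```text
t: 15.5
tool_pos: [0.5416, -0.1453, 0.07]
tool_rot: [2.221, 2.22, 0.001]
contact_force: [-0.8, 0.2, -2.1]
opening: 0.062
grip_force: 33.9
```

>>> drive_tool --steps '[{"translation": [0,0,0],"angular": [0,0,0],"gripper": 0},{"translation": [0,0,0],"angular": [0,0,0],"gripper": 0},{"translation": [0,0,0],"angular": [0,0,0],"gripper": 0}]'

```text
t: 15.88
tool_pos: [0.5394, -0.1424, 0.0694]
tool_rot: [-2.22, -2.222, 0.0]
contact_force: [0.1, 0.1, -2.0]
opening: 0.0617
grip_force: 33.9
```

```bash
python3 - <<'E'
from h import *
print(ctrl.get_obs()['tool_pos'])
for n in ['scene','side']:
    im,X=look(n,n+'5')
    m=near(X,(.541,-.144),.05,.052,.095);P=X[m]
    if m.sum()>20: print(n,len(P),fit(P,.031))
    m=near(X,(.541,-.144),.05,.095,.11);P=X[m]
    if m.sum()>20: print(n,len(P),fit(P,.0285))
cv2.imwrite('pics/a5.png',cv2.resize(np.hstack([cv2.imread('pics/scene5.png')[100:300,190:390],cv2.imread('pics/side5.png')[60:260,240:440]]),(800,400)))
E
```

```text
[ 0.53937774 -0.1424437   0.06942906]
scene 432 [ 0.5444 -0.1426]
scene 202 [ 0.5418 -0.1454]
side 540 [ 0.5431 -0.1405]
side 213 [ 0.5432 -0.1391]
```

View pics/a5.png

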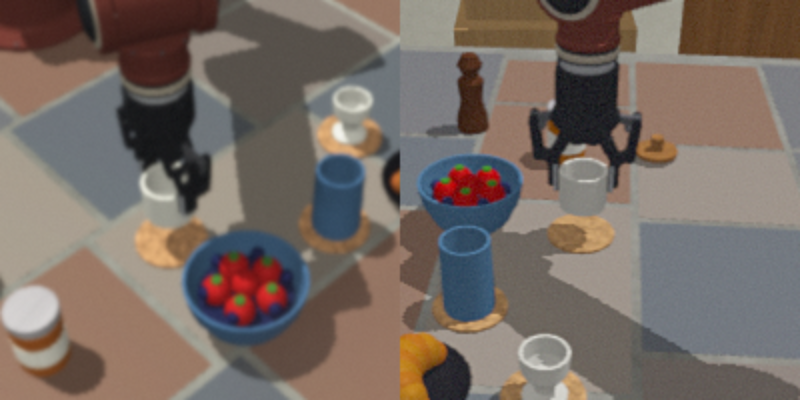

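The pot is held upright over the bowl coaster. I'll lower it.

>>> drive_tool --steps '[{"translation": [-0.03,-0.03,0.5],"angular": [0,0,0],"gripper": 0},{"translation": [0,0,0.4],"angular": [0,0,0],"gripper": 0},{"translation": [0,0,0.15],"angular": [0,0,0],"gripper": 0},{"translation": [0,0,0.11],"angular": [0,0,0],"gripper": 0},{"translation": [0,0,0],"angular": [0,0,0],"gripper": 0},{"translation": [0,0,0],"angular": [0,0,0],"gripper": 0}]'

```text
t: 16.73
tool_pos: [0.5394, -0.145, 0.0237]
tool_rot: [2.221, 2.221, 0.001]
contact_force: [-0.3, -0.1, -0.2]
opening: 0.0617
grip_force: 34.1
```

>>> drive_tool --steps '[{"translation": [0,0,0],"angular": [0,0,0],"gripper": 1},{"translation": [0,0,0],"angular": [0,0,0],"gripper": 1},{"translation": [0,0,0],"angular": [0,0,0],"gripper": 1},{"translation": [0,0,-0.5],"angular": [0,0,0],"gripper": 1},{"translation": [0,0,-0.9],"angular": [0,0,0],"gripper": 1},{"translation": [0,0,-0.9],"angular": [0,0,0],"gripper": 1},{"translation": [0,0,-0.9],"angular": [0,0,0],"gripper": 1},{"translation": [-0.5,-0.5,0],"angular": [0,0,0],"gripper": 1}]'

```text
t: 17.73
tool_pos: [0.5222, -0.1656, 0.1577]
tool_rot: [2.212, 2.217, 0.006]
contact_force: [0.3, -1.2, -0.5]
opening: 0.0852
grip_force: 0.0
```

>>> drive_tool --steps '[{"translation": [-0.7,-0.7,0],"angular": [0,0,0],"gripper": 1},{"translation": [-0.7,-0.7,0],"angular": [0,0,0],"gripper": 1},{"translation": [-0.7,-0.7,0],"angular": [0,0,0],"gripper": 1},{"translation": [-0.7,0,0],"angular": [0,0,0],"gripper": 1},{"translation": [0,0,0],"angular": [0,0,0],"gripper": 0.6},{"translation": [0,0,0],"angular": [0,0,0],"gripper": 0.6}]'

```text
t: 18.48
tool_pos: [0.4353, -0.2764, 0.1521]
tool_rot: [2.221, 2.221, 0.001]
contact_force: [0.4, 0.5, -0.5]
opening: 0.0522
grip_force: 0.0
```

```bash
python3 - <<'E'
from h import *
print(ctrl.get_obs()['tool_pos'])
for n in ['scene','side','wrist']:
    im,X=look(n,n+'6')
    for k,c,z0,z1,r in [('pot',(.541,-.144),.012,.05,.031),('rim',(.541,-.144),.052,.063,.0285),('knob',(.436,-.367),.031,.045,.008),('disc',(.436,-.367),.008,.022,.033),('egg',(.567,.1545),.062,.075,.0245)]:
        m=near(X,c,.05,z0,z1);P=X[m]
        if k=='disc' and m.sum()>20:
            mm=m.astype(np.uint8);cn=max(cv2.findContours(mm,0,cv2.CHAIN_APPROX_NONE)[0],key=cv2.contourArea)[:,0];P=cast(im,cn,.015)
        if m.sum()>20: print(n,k,len(P),fit(P,r),P[:,2].max().round(3),((P.max(0)+P.min(0))/2).round(4)[:2])
cv2.imwrite('pics/a6.png',np.vstack([np.hstack([cv2.imread('pics/scene6.png')[100:300,150:400],cv2.imread('pics/side6.png')[60:260,220:470]]),cv2.resize(cv2.imread('pics/wrist6.png'),(500,312))]))
E
```

```text
[ 0.43525239 -0.27640762  0.15208774]
scene pot 469 [ 0.542  -0.1481] 0.05 [ 0.5418 -0.149 ]
scene rim 181 [ 0.5416 -0.1476] 0.061 [ 0.5407 -0.1468]
scene knob 61 [ 0.4355 -0.368 ] 0.041 [ 0.4343 -0.3682]
scene disc 73 [ 0.4347 -0.368 ] 0.015 [ 0.4348 -0.3681]
scene egg 115 [0.5664 0.1515] 0.072 [0.5664 0.1523]
side pot 420 [ 0.5429 -0.1424] 0.05 [ 0.5423 -0.1417]
side rim 103 [ 0.5434 -0.142 ] 0.057 [ 0.5433 -0.1428]
side disc 50 [ 0.4381 -0.3559] 0.015 [ 0.438  -0.3562]
side egg 175 [0.5656 0.1568] 0.069 [0.5655 0.1562]
wrist pot 3416 [ 0.5352 -0.1463] 0.05 [ 0.5376 -0.147 ]
wrist rim 1696 [ 0.5386 -0.1449] 0.06 [ 0.5395 -0.1503]
wrist knob 292 [ 0.4339 -0.3649] 0.039 [ 0.4336 -0.3654]
wrist disc 167 [ 0.4338 -0.3646] 0.015 [ 0.434  -0.3644]
```

View pics/a6.png

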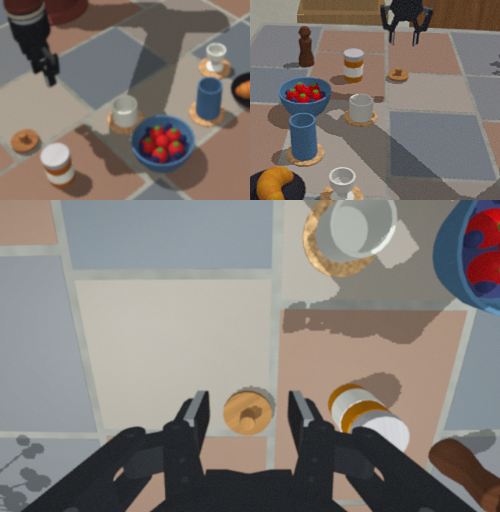

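The wrist view shows the lid knob between the fingers at (250,410) and the pot on its coaster. Now for the lid.

>>> drive_tool --steps '[{"translation": [-0.75,0,0],"angular": [0,0,0],"gripper": 0.6},{"translation": [-0.75,0,0],"angular": [0,0,0],"gripper": 0.6},{"translation": [-0.74,0,0],"angular": [0,0,0],"gripper": 0.6},{"translation": [0,0,0.9],"angular": [0,0,0],"gripper": 0.6},{"translation": [0,0,0.9],"angular": [0,0,0],"gripper": 0.6},{"translation": [0,0,0.8],"angular": [0,0,0],"gripper": 0.6},{"translation": [0,0,0.5],"angular": [0,0,0],"gripper": 0.6},{"translation": [0,0,0],"angular": [0,0,0],"gripper": 0.6}]'

```text
t: 19.62
tool_pos: [0.4343, -0.365, 0.0257]
tool_rot: [-2.218, -2.22, -0.0]
contact_force: [0.6, 0.5, -0.8]
opening: 0.0515
grip_force: 0.0
```

>>> drive_tool --steps '[{"translation": [0,0,0],"angular": [0,0,0],"gripper": 0.6}]'

```text
t: 19.75
tool_pos: [0.4359, -0.367, 0.0287]
tool_rot: [2.219, 2.22, -0.0]
contact_force: [1.2, 0.2, 0.4]
opening: 0.051
grip_force: 0.0
```

>>> drive_tool --steps '[{"translation": [0,0,0.2],"angular": [0,0,0],"gripper": 0.6},{"translation": [0,0,0],"angular": [0,0,0],"gripper": 0},{"translation": [0,0,0],"angular": [0,0,0],"gripper": 0},{"translation": [0,0,0],"angular": [0,0,0],"gripper": 0},{"translation": [0,0,0],"angular": [0,0,0],"gripper": 0},{"translation": [0,0,0],"angular": [0,0,0],"gripper": 0}]' --force 25

```text
t: 20.5
tool_pos: [0.4352, -0.3667, 0.0197]
tool_rot: [2.221, 2.221, -0.0]
contact_force: [-0.0, 0.2, 1.6]
opening: 0.0191
grip_force: 24.7
```

>>> drive_tool --steps '[{"translation": [0,0,-0.5],"angular": [0,0,0],"gripper": 0},{"translation": [0,0,-0.9],"angular": [0,0,0],"gripper": 0},{"translation": [0,0,-0.9],"angular": [0,0,0],"gripper": 0},{"translation": [0.8,0,-0.2],"angular": [0,0,0],"gripper": 0},{"translation": [0.9,0,0],"angular": [0,0,0],"gripper": 0},{"translation": [0.9,0.5,0],"angular": [0,0,0],"gripper": 0},{"translation": [0.9,0.7,0],"angular": [0,0,0],"gripper": 0},{"translation": [0.9,0.7,0],"angular": [0,0,0],"gripper": 0}]'

```text
t: 21.5
tool_pos: [0.5118, -0.1893, 0.1208]
tool_rot: [2.221, 2.22, 0.001]
contact_force: [0.6, 0.0, -0.2]
opening: 0.0188
grip_force: 24.6
```

>>> drive_tool --steps '[{"translation": [0.9,0.6,0],"angular": [0,0,0],"gripper": 0},{"translation": [0.24,0.14,0],"angular": [0,0,0],"gripper": 0},{"translation": [0,0,0],"angular": [0,0,0],"gripper": 0},{"translation": [0,0,0],"angular": [0,0,0],"gripper": 0},{"translation": [0,0,0],"angular": [0,0,0],"gripper": 0}]'

```text
t: 22.12
tool_pos: [0.54, -0.1458, 0.1193]
tool_rot: [-2.223, -2.22, 0.0]
contact_force: [0.9, -0.4, -0.8]
opening: 0.019
grip_force: 24.6
```

```bash
python3 - <<'E'
from h import *
print(ctrl.get_obs()['tool_pos'])
for n in ['scene','side']:
    im,X=look(n,n+'7')
    for k,c,z0,z1,r in [('pot',(.541,-.144),.012,.05,.031),('lid',(.541,-.144),.105,.117,.033)]:
        m=near(X,c,.05,z0,z1);P=X[m]
        if k=='lid' and m.sum()>20:
            mm=m.astype(np.uint8);cn=max(cv2.findContours(mm,0,cv2.CHAIN_APPROX_NONE)[0],key=cv2.contourArea)[:,0];P=X[cn[:,1],cn[:,0]]
            print(P.min(0),P.max(0))
        if m.sum()>20: print(n,k,len(P),fit(P,r),((P.max(0)+P.min(0))/2).round(4)[:2])
cv2.imwrite('pics/a7.png',cv2.resize(np.hstack([cv2.imread('pics/scene7.png')[100:300,190:390],cv2.imread('pics/side7.png')[40:240,240:440]]),(800,400)))
E
```

```text
[ 0.54004557 -0.14581937  0.11934708]
scene pot 461 [ 0.5418 -0.1479] [ 0.5425 -0.1489]
[ 0.50887924 -0.18007256  0.10808239] [ 0.57426075 -0.11515069  0.11695489]
scene lid 88 [ 0.5403 -0.1472] [ 0.5416 -0.1476]
side pot 422 [ 0.5431 -0.1425] [ 0.5423 -0.1418]
[ 0.5106357  -0.16352803  0.10507828] [ 0.57602625 -0.11126008  0.11689684]
side lid 64 [ 0.5439 -0.1462] [ 0.5433 -0.1374]
```

View pics/a7.png

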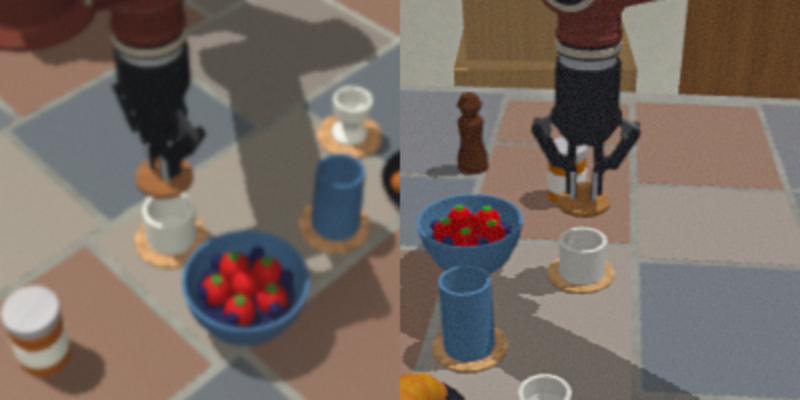

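The lid is level and aligned with the pot (x offset about 1 mm). I'll seat it gently.

>>> drive_tool --steps '[{"translation": [0,0,0.5],"angular": [0,0,0],"gripper": 0},{"translation": [0,0,0.3],"angular": [0,0,0],"gripper": 0},{"translation": [0,0,0.2],"angular": [0,0,0],"gripper": 0},{"translation": [0,0,0.15],"angular": [0,0,0],"gripper": 0},{"translation": [0,0,0.08],"angular": [0,0,0],"gripper": 0},{"translation": [0,0,0.04],"angular": [0,0,0],"gripper": 0},{"translation": [0,0,0],"angular": [0,0,0],"gripper": 0},{"translation": [0,0,0],"angular": [0,0,0],"gripper": 0}]'

```text
t: 23.22
tool_pos: [0.5408, -0.1449, 0.0688]
tool_rot: [2.221, 2.221, 0.0]
contact_force: [-0.5, -0.3, -0.5]
opening: 0.0189
grip_force: 24.7
```

>>> drive_tool --steps '[{"translation": [0,0,0.03],"angular": [0,0,0],"gripper": 0},{"translation": [0,0,0],"angular": [0,0,0],"gripper": 0},{"translation": [0,0,0],"angular": [0,0,0],"gripper": 0.6},{"translation": [0,0,0],"angular": [0,0,0],"gripper": 0.6},{"translation": [0,0,0],"angular": [0,0,0],"gripper": 0.6},{"translation": [0,0,-0.5],"angular": [0,0,0],"gripper": 0.6},{"translation": [0,0,-0.9],"angular": [0,0,0],"gripper": 0.6},{"translation": [0,0,-0.9],"angular": [0,0,0],"gripper": 0.6}]'

```text
t: 24.22
tool_pos: [0.5408, -0.1449, 0.1617]
tool_rot: [2.221, 2.221, 0.001]
contact_force: [0.7, -0.0, -0.8]
opening: 0.0511
grip_force: 0.0
```

>>> drive_tool --steps '[{"translation": [0,-0.9,-0.5],"angular": [0,0,0],"gripper": 0.6},{"translation": [0,-0.9,0],"angular": [0,0,0],"gripper": 0.6},{"translation": [0,-0.9,0],"angular": [0,0,0],"gripper": 0.6},{"translation": [0,0,0],"angular": [0,0,0],"gripper": 0.6},{"translation": [0,0,0],"angular": [0,0,0],"gripper": 0.6}]'

```text
t: 24.85
tool_pos: [0.4333, -0.1451, 0.1807]
tool_rot: [2.22, 2.22, 0.001]
contact_force: [-0.1, -1.0, 0.7]
opening: 0.0513
grip_force: 0.0
```

```bash
python3 - <<'E'
from h import *
print(ctrl.get_obs()['tool_pos'])
for n in ['scene','side']:
    im,X=look(n,n+'8')
    for k,c,z0,z1,r in [('pot',(.541,-.144),.012,.045,.031),('disc',(.541,-.144),.054,.070,.033),('knob',(.541,-.144),.076,.1,.01),('tum',(.665,.017),.02,.09,.03),('egg',(.567,.1545),.062,.075,.0245),('honey',(.575,-.357),.02,.08,.03)]:
        m=near(X,c,.05,z0,z1);P=X[m]
        if m.sum()<20: continue
        if k=='disc': print('  tilt', np.linalg.lstsq(np.c_[P[:,:2]-P[:,:2].mean(0),np.ones(len(P))],P[:,2],rcond=None)[0].round(3))
        print(n,k,len(P),fit(P,r),P[:,2].max().round(3),((P.max(0)+P.min(0))/2).round(4)[:2])
cv2.imwrite('pics/a8.png',cv2.resize(np.hstack([cv2.imread('pics/scene8.png')[100:300,190:390],cv2.imread('pics/side8.png')[60:260,240:440]]),(800,400)))
E
```

```text
[ 0.4333449  -0.14507656  0.18065124]
scene pot 227 [ 0.5399 -0.1462] 0.045 [ 0.5486 -0.1514]
  tilt [-0.021  0.02   0.065]
scene disc 417 [ 0.5368 -0.144 ] 0.07 [ 0.5422 -0.1464]
scene knob 60 [ 0.5404 -0.1467] 0.089 [ 0.5428 -0.1472]
scene tum 693 [0.6658 0.0152] 0.09 [0.6672 0.0138]
scene egg 114 [0.566  0.1517] 0.072 [0.5653 0.1519]
scene honey 458 [ 0.572  -0.3568] 0.08 [ 0.5847 -0.3592]
side pot 244 [ 0.5431 -0.1442] 0.045 [ 0.5423 -0.1272]
  tilt [ 0.006 -0.041  0.061]
side disc 289 [ 0.5443 -0.1491] 0.069 [ 0.5446 -0.1413]
side knob 44 [ 0.5445 -0.1448] 0.086 [ 0.5438 -0.1432]
side tum 826 [0.6654 0.0191] 0.09 [0.6649 0.0211]
side egg 176 [0.5656 0.1567] 0.068 [0.5657 0.1569]
side honey 335 [ 0.5773 -0.3561] 0.08 [ 0.5755 -0.3405]
```

View pics/a8.png

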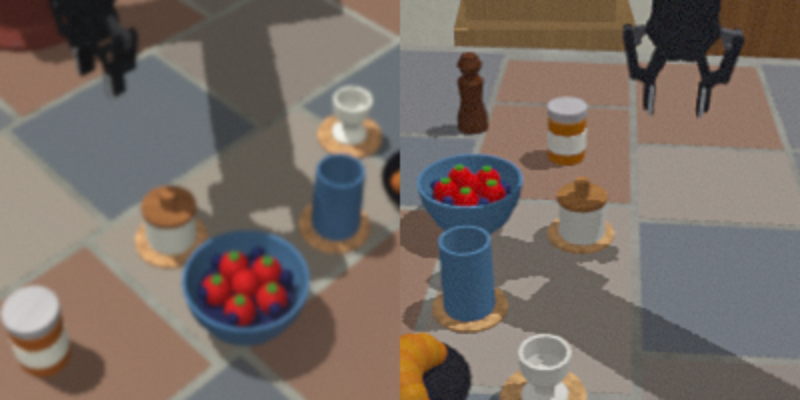

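The lid sits level, with its knob top at about 86 mm as expected. Everything is centred on its coaster, and the honey jar has not moved.

```bash
python3 -c "
from station import ctrl
print(ctrl.finish_job())"
```

```text
the job is handed in; nothing more can be done
None
```

The job is handed in: the tumbler, egg cup and lidded sugar pot each stand upright, within about 3 mm of centre on their coasters in the last camera check, and the honey jar was not touched; it took about 25 s of the 134 s allowed.

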